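# Spread the snap ring over the centrifuge spindle and hold it at the groove

## Robot

A 6-joint arm with a two-finger parallel gripper is mounted at the origin on the work surface. World frame = base frame: x ahead of the robot, y to its left, z up, the work surface at z = 0. Lengths are in m, angles in rad, forces in N, time in s.
With the tool pointing down it reaches from about 0.35 to 0.975 m from the base axis. Payload 7.1 kg.
Tool frame: the origin (TCP) lies midway between the tips of the shut fingers; the grasp point (between the pads) lies behind it (ctrl.pinch_z is the z of the grasp point in the tool frame, in m); z points along the fingers, y is the line along which they close (so a half turn about z gives the same grasp; the last joint's range is limited). The gripper opens to 88 mm and grips with 3 to 60 N. Pads are 20 mm wide; open, the fingers measure 115 mm over their backs; the gripper's body (75 mm by 178 mm) begins 61 mm behind the grasp point.
Start: joints at [-1.12, 0.423, 1.63, -0, 1.089, -0.019], TCP at [0.283, -0.557, 0.223] pointing down, gripper open.
Joint ranges: [-3, 3], [-0.9, 2.11], [0.09, 2.58], [-1.31, 4.45], [0.11, 2.69], [-2.54, 2.54]. Speed limits (rad/s): [2.39, 2.39, 3.01, 3.14, 3.14, 3.14].

## Interface

Orientations are given as a 3x3 rotation matrix whose columns are the frame's x, y, z axes.
In Python, from bench import ctrl, snapshot, job gives the robot as it stands.
- The arm moves only by the tool arm_command, never from a script. Its argument "moves" is a list of rows, each an object of numbers: "claw": the finger opening in cm, from 0 to 8.78; "dx", "dy", "dz": the shift along the tool's x, y, z in cm; "roll": the turn about the tool's z in degrees. A call has 1 to 12 rows; each row is the pose to reach, as a shift and turn from the pose commanded when the call began, along the tool's axes at that moment; what a row does not reach only later rows make up. A row lasts 1/10 s, in which the tool goes at most 50 mm and 8.59 degrees, less where a joint would pass 70% of its speed; a pose out of reach is approached as far as the arm can. A call with a gripper value outside its range is refused whole. The fingers move at their own pace and stop on an object; the grip force is fixed at half the most. Time passes only in rows, so rows that repeat a pose let the fingers close. It gives the time, the measured TCP pose, the force, the opening and the grip force at its end, in the units of the state.
- ctrl.get_obs(): the state, without advancing time (a new reading comes with each control period).
- snapshot(name): name is "scene" or "side" or "wrist"; returns a dict with "color" (400x640x3 uint8, red, green, blue), "range_z" (400x640 float32, m along the optical axis (not along the pixel's ray), 0 where there is no reading), "vertical_fov" (degrees; the focal length in pixels is half the picture's height over the tangent of half this angle, whatever the lens; pixels are square), "cx", "cy" (the principal point, pixels), "R" (3x3) and "t" (3): a world point X has camera coordinates R X + t; the wrist camera has in their place "T_tool_cam" (4x4, takes a point from camera to tool coordinates, whose origin is the TCP and whose axes are the flange's). Camera axes: x right, y down, z forward; pixel columns grow to the right and rows downward; lengths in m; the calibration is good to about 2 mm. A picture is of the moment at which its call begins: read the wrist's pose just before it.
- job.close_job(): hands the job in; it is judged then, once.
The state is a dict: "t": time; "qpos": joint angles; "joint_vel": joint speeds; "tau": joint torques, N m; "position": TCP position; "tool_rot": TCP orientation; "wrist_force": force on the tool from outside, world axes, zero at the start; "ft_torque": the same for the moment, N m; "gripper_width": finger opening in m; "finger_force": force on a finger pad.
Only numpy, scipy, OpenCV 4.12 (cv2) and the standard library are available. Lean on these libraries where they do the work, as an engineer would, in place of code of your own. Each camera call takes 0.05 s, during which the arm holds its last target. There are 200 camera calls.

## Task

Take the red dust cap off the centrifuge spindle and stand it upright, let go, wholly on the round cork mat. Then lift the snap-ring pliers out of their stand, squeeze the handles to spread the orange ring, slide it down over the spindle head without forcing it, and finish while still holding the pliers upright and squeezed: ring spread, level with the middle of the groove, centred round the spindle and not touching it. Leave the meter, the vial and the yellow tub where they are.

Things in the scene. Friction and masses are not known exactly. Their poses are not given: they have to be found in the camera images.
- drive: White centrifuge drive unit, 130 x 130 x 50 mm, fixed. On its vertical centre axis: blue hub disc d 90 mm, z = 50 to 62 mm; steel spindle d 36 mm, z = 62 to 74; dark groove d 31 mm, z = 74 to 88; spindle head d 36 mm, z = 88 to 104 (flat top, free end). Origin: centre of the underside, on the bench.
- groove (a point): The point on the spindle's axis at mid-height of the groove, 81 mm above the bench.
- cap: Loose red dust cap, about 60 g, over the spindle head: upside-down cup, outer diameter 48, bore 41, height 35 mm; on top a round upright grip, diameter 22 mm, 35 to 70 mm above the rim (hold it about 58 mm up). Origin: centre of the open lower rim, z up. At first it rests on the head, rim 74 mm above the bench; it clears the spindle when lifted 35 mm.
- mat: Round cork mat, 113 mm across with a dark edge, 4 mm thick, fixed on the bench. Origin: centre of its underside.
- stand: Grey plier stand, fixed: base plate 80 x 115 x 8 mm, two posts centred 38 mm to either side along its y, each with a notch (floor 64, lips 72 mm above the bench) that carries the pliers' cross bar. Origin: centre of the underside. Same x and y directions as the pliers. The pliers lift straight out (12 mm clears the lips).
- pliers: Loose parallel-action snap-ring pliers, about 220 g, upright in the stand and turned like it, handles up. Origin: middle of the pliers, level with the ring's underside, 20 mm above the bench at first; z up, y from handle to handle, x towards the ring. Steel cross bar along y, 92 x 14 mm, z = 44 to 56 mm. The tips are pinned in the ring, which does not come off.
- grip (a point): Where to grip the pliers across y: midway between the handles, 106 mm above the pliers' origin. Two upright blue handles, each 16 (x) x 14 (y) x 58 mm, z = 72 to 130 mm. Width over both: 52 mm relaxed, 36 mm fully squeezed. Squeezing drives the jaws apart in parallel. Springs resist: 3.6 N starts the motion, 13.2 N per handle reaches the stop; a grip of 20 N or more holds it fully spread.
- ring (a point): Centre of the orange snap ring: 28 mm along x from the pliers' middle, 3 mm above their origin. Horizontal, 6 mm thick, two halves lapped at the back; 44 mm wide; spans x = -4 to 52 mm of the pliers. Relaxed bore 32 mm, too small for the 36 mm head; fully spread each half has moved 8 mm outward along y, which leaves about 3 mm all round the head.
- handle_l (a joint): Travel of the handle on the pliers' +y side towards the middle, in m: 0 relaxed (ring closed), 0.008 fully squeezed (ring fully spread). Both handles move together.
- handle_r (a joint): The same for the handle on the -y side.
- meter: Bystander: black hand-held meter with a blue and red screen, lying flat, 75 x 130 x 22 mm. Origin: centre of the underside.
- vial: Bystander: small vial with a black cap, 24 mm diameter, 45 mm high, standing. Origin: centre of the underside.
- tub: Bystander: empty yellow tub, 84 mm across, 65 mm high, standing. Origin: centre of the underside.
Things that resemble listed ones, but are neither listed nor needed, are in the scene too. Of the things shaped like the cap, the red one is meant.

How it is judged:
By the outcome, as a careful person would: the job done as asked, in the order asked, and still so for the second after the job is handed in, while the arm keeps its last pose, push and grip.
It also fails if it takes over 64 s, if anything falls off the work surface, if the arm or the gripper's body presses on something with over 40 N, if the wrist force passes 120 N, or if a joint passes its speed limit or range.

## Working session

There is one attempt and no reset: what is moved stays moved. The work goes in short steps, Python scripts to look and compute and a tool call to move; the robot and the scene stay as the last step left them, time stands still between calls to the robot, and variables do not carry over. Pictures are saved under pics/ and viewed, at most 10 in all, crops included, and the job is handed in when it is done.

Besides the shell and the picture viewer there is one more tool, called after ">>>" by a JSON object that holds its "method" and its "body". arm_command: Moves the arm, as the interface text tells. Its arguments: {"type":"object","properties":{"moves":{"type":"array"}},"required":["moves"]}

```bash
mkdir -p pics; ls; cat > h.py <<'E'
import numpy as np, cv2
from bench import ctrl, snapshot, job
def cam(s):
    f=200/np.tan(np.radians(s["vertical_fov"])/2); return f,s["cx"],s["cy"]
def RT(s,obs=None):
    if "R" in s: return np.array(s["R"]),np.array(s["t"])
    T=np.eye(4);T[:3,:3]=obs["tool_rot"];T[:3,3]=obs["position"]
    W=np.linalg.inv(T@np.array(s["T_tool_cam"])); return W[:3,:3],W[:3,3]
def cloud(s,obs=None):
    f,cx,cy=cam(s);R,t=RT(s,obs);z=s["range_z"];v,u=np.mgrid[:400,:640]
    P=np.stack([(u-cx)/f*z,(v-cy)/f*z,z],-1)
    return (P-t)@R
def onplane(s,uv,h,obs=None):
    f,cx,cy=cam(s);R,t=RT(s,obs);uv=np.atleast_2d(uv)
    d=np.c_[(uv[:,0]-cx)/f,(uv[:,1]-cy)/f,np.ones(len(uv))]@R;c=-R.T@t
    return c+d*((h-c[2])/d[:,2])[:,None]
def save(s,n,crop=None,k=1):
    im=s["color"][...,::-1]
    if crop: a,b,c,d=crop; im=im[b:d,a:c]
    cv2.imwrite("pics/"+n,cv2.resize(im,None,fx=k,fy=k,interpolation=cv2.INTER_CUBIC))
E
python3 - <<'E'
from h import *
o=ctrl.get_obs();print(o["t"],o["position"],o["tool_rot"],ctrl.pinch_z,o["gripper_width"])
A=[]
for n in("scene","side"):
    s=snapshot(n);np.save(n+".npy",s,allow_pickle=True);A.append(s["color"]);R,t=RT(s);print(n,-R.T@t,R[2],s["vertical_fov"],s["cx"],s["cy"])
cv2.imwrite("pics/a.png",A[0][...,::-1]);cv2.imwrite("pics/b.png",A[1][...,::-1])
E
```

```text
pics
0.0 [ 0.28270049 -0.55675142  0.22189054] [[ 8.91659072e-01  4.52706964e-01 -7.09590220e-04]
 [ 4.52707520e-01 -8.91657906e-01  1.44225079e-03]
 [ 2.02052479e-05 -1.60723283e-03 -9.99998708e-01]] -0.0187 0.08788193883942788
scene [0.98957384 0.67071248 0.85390271] [-0.4035882  -0.58535206 -0.70319239] 57.9477187852929 321.1636603058894 197.07156693931472
side [-0.03643604  0.87618624  0.74837743] [ 0.50381917 -0.68654948 -0.52422902] 42.15569690387081 313.78426334210707 203.7073794616272
```

View pics/a.png

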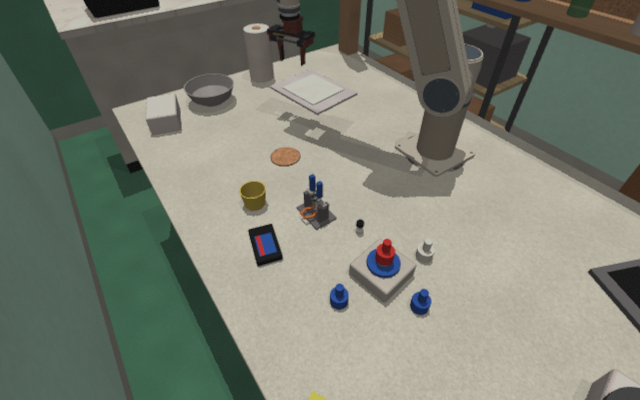

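View pics/b.png

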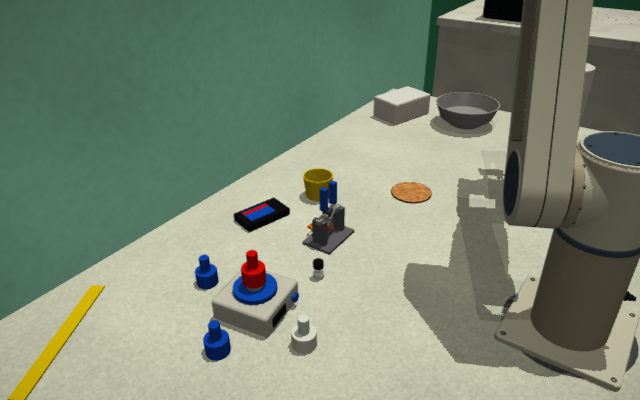

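Scene picture: cap-like things are the red one on the drive (386,252), blue ones (340,296) and (421,301), and a white one (426,250). The red one is the cap. The mat is at (285,156), pliers and stand at (316,205), tub (253,196), meter (265,244), vial (360,226). The side view agrees, with the red cap at (253,270) and the mat at (411,192).

```bash
cat > m.py <<'E'
from h import *
for n,roi in(("scene",dict(cap=(360,230,410,280),mat=(262,140,310,172),pl=(290,165,345,230))),("side",dict(cap=(225,240,290,310),mat=(380,175,440,208),pl=(295,170,360,255)))):
    s=np.load(n+".npy",allow_pickle=True).item();C=cloud(s);H=cv2.cvtColor(s["color"],cv2.COLOR_RGB2HSV);h,S,V=[H[...,i].astype(int) for i in range(3)]
    def reg(k):
        m=np.zeros((400,640),bool);a,b,c,d=roi[k];m[b:d,a:c]=1;return m&(s["range_z"]>0)
    red=reg("cap")&((h<6)|(h>174))&(S>150)
    P=C[red];print(n,"red n",len(P),"zmax",P[:,2].max())
    # top of grip: z=.144
    for lo,hi in((.139,.150),(.112,.136),(.08,.106)):
        Q=P[(P[:,2]>lo)&(P[:,2]<hi)];print(" z",lo,len(Q),Q.mean(0).round(4),np.median(Q[:,2]))
    hub=reg("cap")&(h>100)&(h<130)&(S>150)
    Q=C[hub];Q=Q[abs(Q[:,2]-.062)<.006]
    c,r=cv2.minEnclosingCircle(Q[:,:2].astype(np.float32)*1000);print(" hub",len(Q),np.round(c,1),round(r,1),np.median(Q[:,2]))
    orr=(reg("mat")&(h>4)&(h<20)&(S>100)).astype(np.uint8)
    ct=max(cv2.findContours(orr,0,2)[0],key=cv2.contourArea)[:,0]
    W=onplane(s,ct,.004)[:,:2].astype(np.float32)*1000;print(" mat",cv2.fitEllipse(W))
    b=reg("pl")&(h>100)&(h<130)&(S>120);Q=C[b];t=Q[Q[:,2]>.144];print(" handles",len(Q),"top",len(t),Q[:,2].max())
    if len(t)>6:
        _,l,cc=cv2.kmeans(t[:,:2].astype(np.float32)*1000,2,None,(3,50,.01),5,0);print("  ",cc.round(1).tolist(),np.bincount(l[:,0]))
    g=reg("pl")&(h>3)&(h<18)&(S>170);Q=C[g];print(" ring",len(Q),Q.mean(0).round(4),np.median(Q[:,2]))
    gp=reg("pl")&(S<90)&(V<130);Q=C[gp];Q=Q[abs(Q[:,2]-.008)<.004]
    print(" base",len(Q),cv2.minAreaRect(Q[:,:2].astype(np.float32)*1000))
s=np.load("scene.npy",allow_pickle=True).item();save(s,"c.png",(270,150,450,320),4)
s2=np.load("side.npy",allow_pickle=True).item();
E
python3 m.py; python3 -c "
import cv2
a=cv2.imread('pics/c.png');b=cv2.imread('pics/b.png')[160:330,200:380]
cv2.imwrite('pics/c.png',cv2.hconcat([cv2.resize(a,(400,378)),cv2.resize(b,(400,378),interpolation=2)]))"
```

```text
scene red n 358 zmax 0.14584699924503602
 z 0.139 44 [0.5389 0.3039 0.1427] 0.14269559958204014
 z 0.112 57 [0.543  0.3079 0.1233] 0.12277903341153068
 z 0.08 117 [0.551  0.3134 0.0948] 0.09452919319213934
 hub 426 [539.3 303.5] 44.3 0.06074580522866242
 mat ((488.5542297363281, -296.3443603515625), (104.1048812866211, 106.76998138427734), 75.338623046875)
 handles 153 top 36 0.15050728953508694
   [[557.9000244140625, 33.900001525878906], [557.9000244140625, -4.5]] [17 19]
 ring 42 [0.582  0.0119 0.0238] 0.024308525247312567
 base 270 ((557.2770385742188, 14.196331024169922), (77.93778991699219, 113.83512878417969), 1.1464067697525024)
side red n 679 zmax 0.15067640144974678
 z 0.139 80 [0.5353 0.3033 0.1448] 0.14540231564700795
 z 0.112 158 [0.5328 0.3063 0.1204] 0.118791315685568
 z 0.08 237 [0.5249 0.3138 0.0929] 0.09293904012277929
 hub 724 [536.6 302.9] 44.7 0.06407521040680592
 mat ((489.0488586425781, -303.9736633300781), (109.28614044189453, 112.92543029785156), 28.552845001220703)
 handles 346 top 82 0.15555319420383365
   [[555.0999755859375, 32.20000076293945], [554.7999877929688, -5.699999809265137]] [41 41]
 ring 40 [0.5789 0.0134 0.0288] 0.027745907577567515
 base 508 ((607.744384765625, -53.26722717285156), (126.86687469482422, 300.45050048828125), 38.85107421875)
```

View pics/c.png

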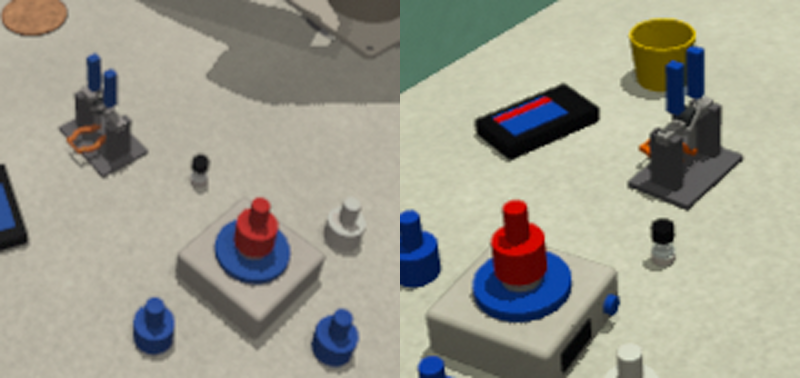

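The crop confirms it: the red cap sits on the spindle of the drive's blue hub, the look-alikes stand loose on the bench, and the orange ring points towards +x from the stand. Estimates in m are cap (0.538, 0.303), mat (0.489, -0.300), pliers (0.556, 0.014) with yaw about 0. Next I move above the cap.

>>> {"method": "arm_command", "body": {"moves": [{"dx":5,"dy":-5,"dz":-3,"roll":8,"claw":8.7},{"dx":8,"dy":-9,"dz":-3,"roll":16,"claw":8.7},{"dx":11,"dy":-12,"dz":-3,"roll":24,"claw":8.7},{"dx":14,"dy":-15,"dz":-3,"roll":27,"claw":8.7},{"dx":17,"dy":-18,"dz":-3,"roll":27,"claw":8.7},{"dx":20,"dy":-21,"dz":-3,"roll":27,"claw":8.7},{"dx":23.5,"dy":-24.5,"dz":-3,"roll":27,"claw":8.7},{"dx":27,"dy":-28,"dz":-3,"roll":27,"claw":8.7},{"dx":30.5,"dy":-32,"dz":-3,"roll":27,"claw":8.7},{"dx":34,"dy":-35.5,"dz":-3,"roll":27,"claw":8.7},{"dx":37,"dy":-39,"dz":-3,"roll":27,"claw":8.7},{"dx":40,"dy":-42,"dz":-3,"roll":27,"claw":8.7}]}}

```text
t: 1.3
position: [0.4492, 0.0007, 0.2526]
tool_rot: [[1.0, -0.001, -0.0], [-0.001, -1.0, 0.0], [-0.0, -0.0, -1.0]]
wrist_force: [0.7, -0.4, 0.1]
gripper_width: 0.0869
finger_force: 0.0
```

>>> {"method": "arm_command", "body": {"moves": [{"dx":1.2,"dy":-4,"claw":8.7},{"dx":2.4,"dy":-8,"claw":8.7},{"dx":3.6,"dy":-12,"claw":8.7},{"dx":4.8,"dy":-16,"claw":8.7},{"dx":6,"dy":-20,"claw":8.7},{"dx":7,"dy":-24,"claw":8.7},{"dx":8,"dy":-27.5,"claw":8.7},{"dx":8.6,"dy":-29.5,"claw":8.7},{"dx":8.9,"dy":-30.2,"claw":8.7},{"dx":8.9,"dy":-30.2,"claw":8.7},{"dx":8.9,"dy":-30.2,"claw":8.7}]}}

```text
invalid input
```

```bash
cat > w.py <<'E'
import sys
from h import *
o=ctrl.get_obs();s=snapshot("wrist");np.save("w.npy",[s,o],allow_pickle=True)
print(o["t"],o["position"],np.round(o["tool_rot"],4).tolist(),o["wrist_force"],o["gripper_width"]);save(s,sys.argv[1]);print(np.array(s["T_tool_cam"]).round(3))
C=cloud(s,o);H=cv2.cvtColor(s["color"],cv2.COLOR_RGB2HSV);h,S,V=[H[...,i].astype(int) for i in range(3)];ok=s["range_z"]>0
def comps(m,k,lo,hi):
    m=m&ok&(C[...,2]>lo)&(C[...,2]<hi);n,L,st,_=cv2.connectedComponentsWithStats(m.astype(np.uint8))
    for i in range(1,n):
        if st[i,4]>60:
            P=C[L==i];ct=max(cv2.findContours((L==i).astype(np.uint8),0,1)[0],key=cv2.contourArea)[:,0]
            z=np.median(P[:,2]);W=onplane(s,ct,z,o)[:,:2].astype(np.float32)*1000
            c,r=cv2.minEnclosingCircle(W);print(k,st[i].tolist(),"mean",P.mean(0).round(4),"circ",np.round(c,1),round(r,1),"rect",[np.round(x,1).tolist() for x in cv2.minAreaRect(W)])
red=((h<6)|(h>174))&(S>150);blue=(h>100)&(h<130)&(S>120)
comps(red,"redtop",.138,.3);comps(red,"redshoulder",.1,.12);comps(blue,"hub",.05,.075);comps(blue,"handletop",.142,.3)
E
python3 w.py d.png
```

```text
1.3 [0.44924206 0.00068487 0.25263221] [[1.0, -0.0007, -0.0003], [-0.0007, -1.0, 0.0001], [-0.0003, -0.0001, -1.0]] [ 0.72308051 -0.43627643  0.09669807] 0.08694806403965624
[[-0.    -0.958 -0.287  0.078]
 [ 1.    -0.     0.     0.001]
 [-0.    -0.287  0.958 -0.162]
 [ 0.     0.     0.     1.   ]]
redtop [187, 235, 48, 45, 702] mean [0.46   0.0477 0.282 ] circ [461.3  48.7] 15.7 rect [[459.9, 47.0], [7.9, 31.2], 48.3]
redtop [404, 235, 46, 45, 686] mean [ 0.46   -0.0487  0.2821] circ [461.  -49.4] 15.5 rect [[459.9, -48.1], [31.0, 7.9], 41.6]
redshoulder [0, 70, 24, 51, 933] mean [0.5335 0.2829 0.1069] circ [535.1 289.7] 22.7 rect [[532.4, 280.3], [20.4, 45.4], 74.0]
hub [0, 50, 83, 89, 3753] mean [0.5371 0.2843 0.0614] circ [535.7 295.5] 46.5 rect [[534.7, 289.6], [81.0, 88.1], 81.7]
handletop [271, 56, 20, 23, 405] mean [0.5547 0.0285 0.1496] circ [554.6  28.6] 9.6 rect [[554.8, 28.6], [14.4, 15.7], 90.0]
handletop [321, 56, 18, 23, 378] mean [ 0.5549 -0.0089  0.1497] circ [555.   -8.5] 9.4 rect [[554.7, -9.2], [13.1, 15.7], 90.0]
```

View pics/d.png

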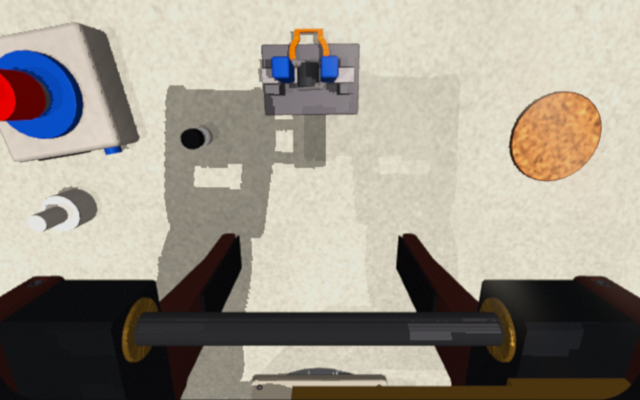

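The wrist view shows the pliers in the stand at (306,68) with the ring at the top pointing +x, the mat at (556,136), and the drive and cap at the left edge. The move was refused, probably because of missing keys, so I'll give every key.

>>> {"method": "arm_command", "body": {"moves": [{"dx":1.2,"dy":-4,"dz":0,"roll":0,"claw":8.7},{"dx":2.4,"dy":-8,"dz":0,"roll":0,"claw":8.7},{"dx":3.6,"dy":-12,"dz":0,"roll":0,"claw":8.7},{"dx":4.4,"dy":-16,"dz":0,"roll":0,"claw":8.7},{"dx":4.8,"dy":-20,"dz":0,"roll":0,"claw":8.7},{"dx":5,"dy":-24,"dz":0,"roll":0,"claw":8.7},{"dx":5,"dy":-27.5,"dz":0,"roll":0,"claw":8.7},{"dx":5,"dy":-29.5,"dz":0,"roll":0,"claw":8.7},{"dx":5,"dy":-30.2,"dz":0,"roll":0,"claw":8.7},{"dx":5,"dy":-30.2,"dz":0,"roll":0,"claw":8.7},{"dx":5,"dy":-30.2,"dz":0,"roll":0,"claw":8.7}]}}

```text
t: 2.45
position: [0.4997, 0.2992, 0.2524]
tool_rot: [[1.0, -0.002, -0.001], [-0.002, -1.0, -0.001], [-0.001, 0.001, -1.0]]
wrist_force: [0.2, 0.7, -0.2]
gripper_width: 0.0869
finger_force: 0.0
```

```bash
cp w.npy w0.npy; python3 - <<'E'
from h import *
s,o=np.load("w0.npy",allow_pickle=True);H=cv2.cvtColor(s["color"],cv2.COLOR_RGB2HSV);m=((H[...,0]<20)&(H[...,1]>90)).astype(np.uint8);m[:,:480]=0;m[200:]=0
ct=max(cv2.findContours(m,0,1)[0],key=cv2.contourArea)[:,0];print("mat",cv2.fitEllipse(onplane(s,ct,.004,o)[:,:2].astype(np.float32)*1000))
E
python3 w.py e.png
```

```text
mat ((486.1105651855469, -301.0960998535156), (110.31477355957031, 111.91160583496094), 6.896701335906982)
2.45 [0.49973702 0.29924141 0.25240805] [[1.0, -0.0018, -0.0006], [-0.0018, -1.0, -0.0007], [-0.0006, 0.0007, -1.0]] [ 0.20056593  0.67657423 -0.21409799] 0.08694472824228698
[[-0.    -0.958 -0.287  0.078]
 [ 1.    -0.     0.     0.001]
 [-0.    -0.287  0.958 -0.162]
 [ 0.     0.     0.     1.   ]]
redtop [304, 142, 25, 26, 510] mean [0.5368 0.3001 0.1438] circ [536.7 300.3] 11.0 rect [[536.7, 299.9], [20.5, 21.3], 89.9]
redtop [187, 235, 48, 45, 724] mean [0.5106 0.3462 0.282 ] circ [512.1 347.1] 15.6 rect [[510.5, 345.3], [8.1, 31.1], 48.0]
redtop [404, 235, 46, 46, 692] mean [0.5104 0.2499 0.2821] circ [512.2 249.1] 15.3 rect [[510.6, 250.9], [30.4, 8.1], 41.6]
redshoulder [292, 124, 48, 50, 1303] mean [0.5392 0.3003 0.1091] circ [536.8 299.8] 23.8 rect [[536.9, 300.5], [46.4, 45.1], 9.9]
hub [276, 102, 81, 81, 3049] mean [0.5423 0.3001 0.0621] circ [536.4 300.3] 44.1 rect [[536.5, 300.4], [87.8, 86.8], 89.9]
hub [188, 147, 25, 22, 414] mean [0.522  0.4273 0.0671] circ [522.5 426.3] 13.9 rect [[522.1, 426.2], [21.1, 27.6], 17.7]
handletop [628, 123, 12, 19, 167] mean [0.5546 0.036  0.146 ] circ [555.2  34.5] 8.4 rect [[554.5, 36.8], [16.4, 8.8], 16.0]
```

View pics/e.png

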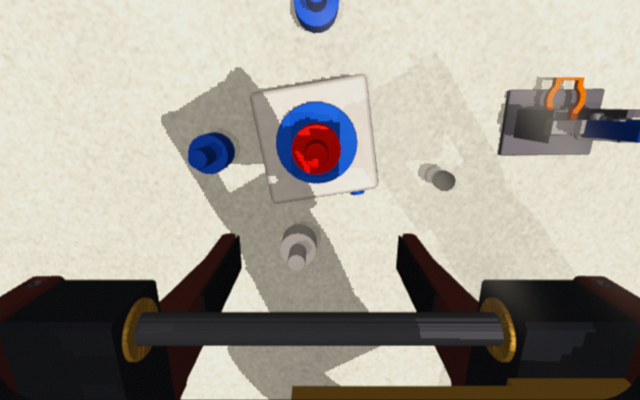

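The view shows the red grip at (316,152) concentric with the hub, giving cap and spindle at (0.5366, 0.3002). I'll descend and grip.

>>> {"method": "arm_command", "body": {"moves": [{"dx":2,"dy":-0.1,"dz":1.5,"roll":0,"claw":8.7},{"dx":3.7,"dy":-0.1,"dz":4,"roll":0,"claw":8.7},{"dx":3.7,"dy":-0.1,"dz":7,"roll":0,"claw":8.7},{"dx":3.7,"dy":-0.1,"dz":10,"roll":0,"claw":8.7},{"dx":3.7,"dy":-0.1,"dz":12.5,"roll":0,"claw":7},{"dx":3.7,"dy":-0.1,"dz":13.5,"roll":0,"claw":5},{"dx":3.7,"dy":-0.1,"dz":13.7,"roll":0,"claw":3.5},{"dx":3.7,"dy":-0.1,"dz":13.7,"roll":0,"claw":2.4},{"dx":3.7,"dy":-0.1,"dz":13.7,"roll":0,"claw":1},{"dx":3.7,"dy":-0.1,"dz":13.7,"roll":0,"claw":1},{"dx":3.7,"dy":-0.1,"dz":13.7,"roll":0,"claw":1},{"dx":3.7,"dy":-0.1,"dz":13.7,"roll":0,"claw":1}]}}

```text
t: 3.7
position: [0.5371, 0.3014, 0.1163]
tool_rot: [[1.0, -0.001, 0.001], [-0.001, -1.0, 0.0], [0.001, -0.0, -1.0]]
wrist_force: [-0.7, 0.4, 0.1]
gripper_width: 0.0261
finger_force: 0.0
```

>>> {"method": "arm_command", "body": {"moves": [{"dx":0,"dy":0,"dz":0,"roll":0,"claw":1},{"dx":0,"dy":0,"dz":0,"roll":0,"claw":1},{"dx":0,"dy":0,"dz":0,"roll":0,"claw":1},{"dx":0,"dy":0,"dz":-0.5,"roll":0,"claw":1},{"dx":0,"dy":0,"dz":-1.5,"roll":0,"claw":1},{"dx":0,"dy":0,"dz":-3.5,"roll":0,"claw":1},{"dx":0,"dy":0,"dz":-6,"roll":0,"claw":1},{"dx":0,"dy":0,"dz":-9,"roll":0,"claw":1},{"dx":0,"dy":0,"dz":-12,"roll":0,"claw":1},{"dx":0,"dy":0,"dz":-14,"roll":0,"claw":1},{"dx":0,"dy":0,"dz":-15,"roll":0,"claw":1}]}}

```text
t: 4.8
position: [0.5377, 0.3016, 0.2685]
tool_rot: [[1.0, -0.001, 0.003], [-0.001, -1.0, 0.002], [0.003, -0.002, -1.0]]
wrist_force: [-0.3, -0.1, -1.2]
gripper_width: 0.0214
finger_force: 30.0
```

>>> {"method": "arm_command", "body": {"moves": [{"dx":0,"dy":1,"dz":0,"roll":0,"claw":1},{"dx":0,"dy":3.5,"dz":0,"roll":0,"claw":1},{"dx":-0.5,"dy":7.5,"dz":0,"roll":0,"claw":1},{"dx":-1,"dy":12,"dz":0,"roll":0,"claw":1},{"dx":-1.5,"dy":16.5,"dz":0,"roll":0,"claw":1},{"dx":-2,"dy":21,"dz":0,"roll":0,"claw":1},{"dx":-2.5,"dy":25.5,"dz":0,"roll":0,"claw":1},{"dx":-3,"dy":30,"dz":0,"roll":0,"claw":1},{"dx":-3.5,"dy":34.5,"dz":0,"roll":0,"claw":1},{"dx":-4,"dy":39,"dz":0,"roll":0,"claw":1},{"dx":-4.5,"dy":43.5,"dz":0,"roll":0,"claw":1},{"dx":-5,"dy":48,"dz":0,"roll":0,"claw":1}]}}

```text
t: 6.0
position: [0.4844, -0.1806, 0.2643]
tool_rot: [[1.0, -0.002, -0.002], [-0.002, -1.0, 0.001], [-0.002, -0.001, -1.0]]
wrist_force: [0.1, -1.3, 0.4]
gripper_width: 0.0215
finger_force: 30.0
```

>>> {"method": "arm_command", "body": {"moves": [{"dx":0,"dy":4,"dz":0,"roll":0,"claw":1},{"dx":0,"dy":7.5,"dz":0,"roll":0,"claw":1},{"dx":0,"dy":10,"dz":1,"roll":0,"claw":1},{"dx":0,"dy":11.6,"dz":3,"roll":0,"claw":1},{"dx":0,"dy":12.2,"dz":6,"roll":0,"claw":1},{"dx":0,"dy":12.2,"dz":9,"roll":0,"claw":1},{"dx":0,"dy":12.2,"dz":12,"roll":0,"claw":1},{"dx":0,"dy":12.2,"dz":15,"roll":0,"claw":1},{"dx":0,"dy":12.2,"dz":17.5,"roll":0,"claw":1},{"dx":0,"dy":12.2,"dz":19,"roll":0,"claw":1},{"dx":0,"dy":12.2,"dz":20,"roll":0,"claw":1},{"dx":0,"dy":12.2,"dz":20,"roll":0,"claw":1}]}}

```text
t: 7.2
position: [0.4851, -0.3004, 0.0644]
tool_rot: [[1.0, -0.002, -0.002], [-0.002, -1.0, 0.001], [-0.002, -0.001, -1.0]]
wrist_force: [-0.7, -0.5, -1.2]
gripper_width: 0.0217
finger_force: 30.0
```

```bash
cat > q.py <<'E'
from h import *
o=ctrl.get_obs();print(o["t"],o["position"],o["tool_rot"][:,1],o["wrist_force"],o["gripper_width"])
for n in("scene","side"):
    s=snapshot(n);C=cloud(s);H=cv2.cvtColor(s["color"],cv2.COLOR_RGB2HSV);m=((H[...,0]<5)|(H[...,0]>175))&(H[...,1]>160)&(s["range_z"]>0)
    P=C[m];P=P[np.linalg.norm(P[:,:2]-[.487,-.3],axis=1)<.05]
    if len(P): print(n,len(P),P.mean(0).round(4),np.percentile(P[:,2],[1,50,99]).round(4))
E
python3 q.py
```

```text
7.2 [ 0.48509672 -0.30036789  0.06439779] [-0.00158231 -0.99999784 -0.00134654] [-0.66061714 -0.45707263 -1.17281136] 0.021693118830428987
scene 138 [ 0.4939 -0.2875  0.0512] [0.026  0.0523 0.0906]
side 522 [ 0.4803 -0.2809  0.1188] [0.029  0.0767 0.2394]
```

>>> {"method": "arm_command", "body": {"moves": [{"dx":0,"dy":0,"dz":0.5,"roll":0,"claw":1},{"dx":0,"dy":0,"dz":1,"roll":0,"claw":1},{"dx":0,"dy":0,"dz":1.3,"roll":0,"claw":1},{"dx":0,"dy":0,"dz":1.5,"roll":0,"claw":1},{"dx":0,"dy":0,"dz":1.6,"roll":0,"claw":1},{"dx":0,"dy":0,"dz":1.65,"roll":0,"claw":1},{"dx":0,"dy":0,"dz":1.7,"roll":0,"claw":1},{"dx":0,"dy":0,"dz":1.7,"roll":0,"claw":1},{"dx":0,"dy":0,"dz":1.7,"roll":0,"claw":1}]}}

```text
t: 8.2
position: [0.4861, -0.3008, 0.0487]
tool_rot: [[1.0, -0.001, 0.0], [-0.001, -1.0, -0.0], [0.0, 0.0, -1.0]]
wrist_force: [0.1, -0.7, 0.0]
gripper_width: 0.0214
finger_force: 30.0
```

>>> {"method": "arm_command", "body": {"moves": [{"dx":0,"dy":0,"dz":0.1,"roll":0,"claw":1},{"dx":0,"dy":0,"dz":0.15,"roll":0,"claw":1},{"dx":0,"dy":0,"dz":0.2,"roll":0,"claw":1},{"dx":0,"dy":0,"dz":0.2,"roll":0,"claw":1}]}}

```text
t: 8.6
position: [0.486, -0.3007, 0.0466]
tool_rot: [[1.0, -0.001, -0.0], [-0.001, -1.0, 0.0], [-0.0, -0.0, -1.0]]
wrist_force: [0.1, -0.5, -1.4]
gripper_width: 0.0215
finger_force: 30.0
```

>>> {"method": "arm_command", "body": {"moves": [{"dx":0,"dy":0,"dz":0.05,"roll":0,"claw":1},{"dx":0,"dy":0,"dz":0.1,"roll":0,"claw":1},{"dx":0,"dy":0,"dz":0.1,"roll":0,"claw":1}]}}

```text
t: 8.9
position: [0.4861, -0.3008, 0.046]
tool_rot: [[1.0, -0.001, 0.0], [-0.001, -1.0, -0.0], [0.0, 0.0, -1.0]]
wrist_force: [-0.9, 1.2, 3.7]
gripper_width: 0.0217
finger_force: 30.0
```

>>> {"method": "arm_command", "body": {"moves": [{"dx":0,"dy":0,"dz":0.05,"roll":0,"claw":1},{"dx":0,"dy":0,"dz":0.1,"roll":0,"claw":1},{"dx":0,"dy":0,"dz":0.1,"roll":0,"claw":1}]}}

```text
t: 9.2
position: [0.4862, -0.3008, 0.046]
tool_rot: [[1.0, -0.001, 0.0], [-0.001, -1.0, -0.0], [0.0, 0.0, -1.0]]
wrist_force: [-3.8, 2.3, 14.1]
gripper_width: 0.0217
finger_force: 30.0
```

The cap rests on the mat (14 N upward). I'll ease off, release and rise.

>>> {"method": "arm_command", "body": {"moves": [{"dx":0,"dy":0,"dz":-0.1,"roll":0,"claw":1},{"dx":0,"dy":0,"dz":-0.1,"roll":0,"claw":2.6},{"dx":0,"dy":0,"dz":-0.1,"roll":0,"claw":3.5},{"dx":0,"dy":0,"dz":-0.1,"roll":0,"claw":5},{"dx":0,"dy":0,"dz":-0.1,"roll":0,"claw":6},{"dx":0,"dy":0,"dz":-0.1,"roll":0,"claw":6},{"dx":0,"dy":0,"dz":-0.1,"roll":0,"claw":6},{"dx":0,"dy":0,"dz":-0.6,"roll":0,"claw":6},{"dx":0,"dy":0,"dz":-2,"roll":0,"claw":6},{"dx":0,"dy":0,"dz":-5,"roll":0,"claw":7.5},{"dx":0,"dy":0,"dz":-9,"roll":0,"claw":8.7},{"dx":0,"dy":0,"dz":-13.5,"roll":0,"claw":8.7}]}}

```text
t: 10.4
position: [0.4854, -0.3003, 0.1814]
tool_rot: [[1.0, -0.001, -0.001], [-0.001, -1.0, 0.001], [-0.001, -0.001, -1.0]]
wrist_force: [-0.1, -0.1, 0.2]
gripper_width: 0.0805
finger_force: 0.0
```

>>> {"method": "arm_command", "body": {"moves": [{"dx":-1,"dy":-2.5,"dz":-4,"roll":0,"claw":8.7},{"dx":-2,"dy":-6,"dz":-6,"roll":0,"claw":8.7},{"dx":-2,"dy":-10,"dz":-6,"roll":0,"claw":8.7},{"dx":-1,"dy":-14.5,"dz":-6,"roll":0,"claw":8.7},{"dx":0,"dy":-19,"dz":-6,"roll":0,"claw":8.7},{"dx":1,"dy":-23.5,"dz":-6,"roll":0,"claw":8.7},{"dx":2,"dy":-27,"dz":-6,"roll":0,"claw":8.7},{"dx":3,"dy":-29.5,"dz":-6,"roll":0,"claw":8.7},{"dx":3,"dy":-31,"dz":-6,"roll":0,"claw":8.7},{"dx":3,"dy":-31,"dz":-6,"roll":0,"claw":8.7},{"dx":3,"dy":-31,"dz":-6,"roll":0,"claw":8.7}]}}

```text
t: 11.5
position: [0.516, 0.0087, 0.24]
tool_rot: [[1.0, -0.001, -0.0], [-0.001, -1.0, -0.0], [-0.0, 0.0, -1.0]]
wrist_force: [-1.1, -0.6, 0.0]
gripper_width: 0.087
finger_force: 0.0
```

```bash
cat > w2.py <<'E'
import sys
exec(open("w.py").read().split("red=")[0])
red=((h<6)|(h>174))&(S>150);blue=(h>100)&(h<130)&(S>120);org=(h>3)&(h<18)&(S>170)
comps(blue,"handletop",.142,.3);comps(org,"ring",.016,.035);comps(red,"cap",.03,.09)
steel=(S<110)&(C[...,0]>.45)&(C[...,0]<.62)&(abs(C[...,1]-.01)<.07);comps(steel,"bar",.07,.085);comps(steel,"base",.004,.012);comps(steel,"post",.066,.074)
E
python3 w2.py f.png
```

```text
11.5 [0.51601793 0.00867993 0.23998638] [[1.0, -0.0011, -0.0], [-0.0011, -1.0, -0.0004], [-0.0, 0.0004, -1.0]] [-1.14689137 -0.56625022  0.02027294] 0.08698647437930056
[[-0.    -0.958 -0.287  0.078]
 [ 1.    -0.     0.     0.001]
 [-0.    -0.287  0.958 -0.162]
 [ 0.     0.     0.     1.   ]]
handletop [283, 145, 18, 21, 365] mean [0.5556 0.0287 0.1497] circ [555.5  28.3] 9.8 rect [[555.6, 28.7], [13.5, 16.1], 89.0]
handletop [330, 144, 18, 21, 356] mean [ 0.5563 -0.0085  0.1495] circ [556.3  -8.6] 9.5 rect [[556.3, -8.6], [16.0, 13.5], 0.5]
ring [297, 93, 39, 43, 422] mean [0.585  0.0101 0.026 ] circ [583.    9.7] 28.0 rect [[585.6, 9.9], [43.7, 45.4], 79.6]
cap [553, 180, 47, 38, 944] mean [ 0.4876 -0.2944  0.0389] circ [ 487.2 -298.1] 26.8 rect [[487.7, -296.5], [50.2, 46.0], 68.7]
cap [594, 199, 20, 18, 275] mean [ 0.486  -0.3009  0.0741] circ [ 485.9 -301. ] 10.8 rect [[486.6, -300.9], [20.7, 19.3], 89.9]
bar [273, 127, 14, 9, 121] mean [0.568  0.0466 0.0721] circ [568.1  46.7] 7.8 rect [[568.1, 46.7], [13.5, 8.0], 89.9]
bar [347, 127, 15, 8, 113] mean [ 0.5685 -0.0292  0.072 ] 
[... 696 characters left out ...]
 705] mean [0.5794 0.0485 0.008 ] circ [575.1  48.2] 25.5 rect [[575.3, 47.3], [38.5, 37.8], 0.7]
base [303, 104, 26, 27, 584] mean [0.5805 0.0105 0.0081] circ [579.9  10.7] 17.6 rect [[579.2, 10.7], [29.9, 30.1], 89.9]
post [273, 127, 15, 9, 125] mean [0.568  0.0467 0.072 ] circ [567.8  46.4] 8.0 rect [[568.1, 46.4], [14.2, 8.0], 89.9]
post [347, 126, 15, 9, 134] mean [ 0.5689 -0.0288  0.0715] circ [569.  -28.8] 8.2 rect [[569.0, -28.8], [14.5, 7.9], 89.9]
post [348, 151, 13, 9, 116] mean [ 0.5435 -0.0296  0.0716] circ [543.6 -29.6] 7.6 rect [[543.6, -29.6], [12.7, 8.3], 89.9]
post [274, 152, 9, 9, 80] mean [0.5427 0.0493 0.0717] circ [542.6  49.3] 6.0 rect [[542.6, 49.3], [8.6, 8.3], 89.9]
```

View pics/f.png

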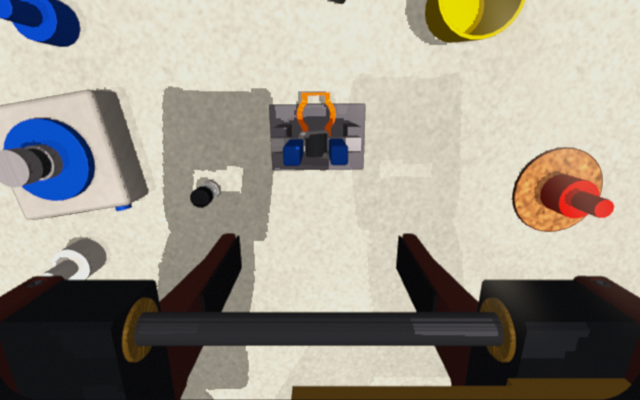

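The cap stands upright, free and central on the mat at (570,196); its grip is at (0.486,-0.301) and the mat centre at (0.486,-0.301). The pliers are at (316,150), handle midpoint (0.556, 0.010), yaw about +0.7°. I'll descend and squeeze.

>>> {"method": "arm_command", "body": {"moves": [{"dx":2,"dy":-0.1,"dz":1,"roll":-0.7,"claw":8.7},{"dx":4,"dy":-0.1,"dz":3.5,"roll":-0.7,"claw":8.7},{"dx":4,"dy":-0.1,"dz":7,"roll":-0.7,"claw":8.7},{"dx":4,"dy":-0.1,"dz":10,"roll":-0.7,"claw":8.7},{"dx":4,"dy":-0.1,"dz":12,"roll":-0.7,"claw":8},{"dx":4,"dy":-0.1,"dz":13,"roll":-0.7,"claw":7},{"dx":4,"dy":-0.1,"dz":13.3,"roll":-0.7,"claw":6},{"dx":4,"dy":-0.1,"dz":13.3,"roll":-0.7,"claw":5.6},{"dx":4,"dy":-0.1,"dz":13.3,"roll":-0.7,"claw":5.6}]}}

```text
t: 12.45
position: [0.5573, 0.0099, 0.1078]
tool_rot: [[1.0, 0.01, 0.002], [0.01, -1.0, -0.0], [0.002, 0.0, -1.0]]
wrist_force: [0.3, 0.3, 1.6]
gripper_width: 0.0564
finger_force: 0.0
```

>>> {"method": "arm_command", "body": {"moves": [{"dx":0,"dy":0,"dz":0,"roll":0,"claw":4.8},{"dx":0,"dy":0,"dz":0,"roll":0,"claw":4.2},{"dx":0,"dy":0,"dz":0,"roll":0,"claw":3},{"dx":0,"dy":0,"dz":0,"roll":0,"claw":2},{"dx":0,"dy":0,"dz":0,"roll":0,"claw":2},{"dx":0,"dy":0,"dz":0,"roll":0,"claw":2},{"dx":0,"dy":0,"dz":0,"roll":0,"claw":2},{"dx":0,"dy":0,"dz":0,"roll":0,"claw":2}]}}

```text
t: 13.25
position: [0.5573, 0.0102, 0.1079]
tool_rot: [[1.0, 0.011, 0.002], [0.011, -1.0, -0.0], [0.002, 0.0, -1.0]]
wrist_force: [0.0, -0.1, 7.6]
gripper_width: 0.0349
finger_force: 30.0
```

>>> {"method": "arm_command", "body": {"moves": [{"dx":0,"dy":0,"dz":-0.3,"roll":0,"claw":2},{"dx":0,"dy":0,"dz":-0.8,"roll":0,"claw":2},{"dx":0,"dy":0,"dz":-1.5,"roll":0,"claw":2},{"dx":0,"dy":0,"dz":-2.5,"roll":0,"claw":2},{"dx":0,"dy":0,"dz":-4,"roll":0,"claw":2},{"dx":0,"dy":0,"dz":-6,"roll":0,"claw":2},{"dx":0,"dy":0,"dz":-8.5,"roll":0,"claw":2},{"dx":0,"dy":0,"dz":-10.5,"roll":0,"claw":2},{"dx":0,"dy":0,"dz":-12,"roll":0,"claw":2},{"dx":0,"dy":0,"dz":-13,"roll":0,"claw":2},{"dx":0,"dy":0,"dz":-13,"roll":0,"claw":2},{"dx":0,"dy":0,"dz":-13,"roll":0,"claw":2}]}}

```text
t: 14.45
position: [0.5562, 0.0102, 0.2365]
tool_rot: [[1.0, 0.011, -0.0], [0.011, -1.0, 0.0], [-0.0, -0.0, -1.0]]
wrist_force: [-0.8, 0.4, -2.8]
gripper_width: 0.0349
finger_force: 30.0
```

```bash
cat > w3.py <<'E'
import sys
exec(open("w.py").read().split("red=")[0])
z0=o["position"][2]
blue=(h>100)&(h<130)&(S>120);org=(h>3)&(h<18)&(S>170)
comps(blue,"handle",z0+.02,z0+.08);comps(org,"ring",z0-.12,z0-.06);comps(blue,"hub",.055,.07)
m=org&ok&(C[...,2]>z0-.12)&(C[...,2]<z0-.06);P=C[m]
print("ring ext",P.min(0).round(4),P.max(0).round(4),"z pct rel tcp",(np.percentile(P[:,2],[5,25,50,75,95])-z0).round(4))
E
python3 w3.py g.png
```

```text
14.45 [0.55618968 0.01016643 0.23645093] [[0.9999, 0.0108, -0.0003], [0.0108, -0.9999, 0.0], [-0.0003, -0.0, -1.0]] [-0.76344655  0.4492179  -2.77745058] 0.03492406879966922
[[-0.    -0.958 -0.287  0.078]
 [ 1.    -0.     0.     0.001]
 [-0.    -0.287  0.958 -0.162]
 [ 0.     0.     0.     1.   ]]
handle [277, 257, 34, 55, 1675] mean [0.558  0.0199 0.274 ] circ [560.  20.] 14.2 rect [[560.0, 19.8], [14.0, 26.7], 88.5]
handle [327, 256, 34, 56, 1670] mean [ 0.5582 -0.0019  0.2741] circ [560.2  -2.1] 14.2 rect [[560.3, -1.8], [26.8, 14.0], 2.9]
ring [280, 143, 77, 63, 1301] mean [0.5852 0.0099 0.1541] circ [581.2   9.1] 34.0 rect [[581.4, 9.5], [49.3, 59.5], 0.6]
hub [0, 38, 37, 25, 487] mean [0.6809 0.2948 0.0653] circ [681.5 295.1] 16.6 rect [[680.4, 295.2], [33.2, 20.3], 84.7]
hub [12, 154, 87, 78, 3599] mean [0.5415 0.2895 0.0617] circ [537.4 296.3] 46.6 rect [[538.4, 294.2], [87.7, 86.8], 19.0]
ring ext [ 0.5564 -0.0203  0.1481] [0.606  0.0392 0.1567] z pct rel tcp [-0.0853 -0.0826 -0.0821 -0.0816 -0.0809]
```

View pics/g.png

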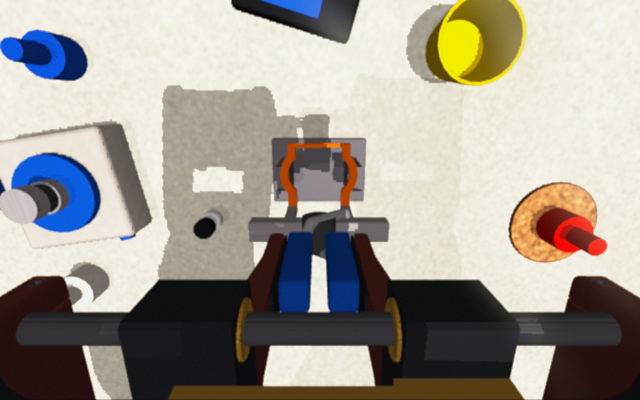

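The ring is fully spread (60 mm across y) and level, with its top 82 mm below the TCP. The image shows the ring at (317,172), held by the handles, clear of the stand. I'll carry it to just above the spindle.

>>> {"method": "arm_command", "body": {"moves": [{"dx":0,"dy":-0.7,"dz":0,"roll":0,"claw":2},{"dx":-0.4,"dy":-2.5,"dz":0,"roll":0,"claw":2},{"dx":-0.9,"dy":-5.5,"dz":0,"roll":0,"claw":2},{"dx":-1.4,"dy":-9,"dz":0,"roll":0,"claw":2},{"dx":-2,"dy":-13,"dz":0,"roll":0,"claw":2},{"dx":-2.5,"dy":-17,"dz":0,"roll":0,"claw":2},{"dx":-3.1,"dy":-21,"dz":0,"roll":0,"claw":2},{"dx":-3.6,"dy":-24.5,"dz":0,"roll":0,"claw":2},{"dx":-4.1,"dy":-27,"dz":0,"roll":0,"claw":2},{"dx":-4.4,"dy":-28.5,"dz":0,"roll":0,"claw":2},{"dx":-4.4,"dy":-29,"dz":0,"roll":0,"claw":2},{"dx":-4.4,"dy":-29,"dz":0,"roll":0,"claw":2}]}}

```text
t: 15.7
position: [0.5092, 0.2997, 0.2362]
tool_rot: [[1.0, 0.011, -0.001], [0.011, -1.0, -0.001], [-0.001, 0.001, -1.0]]
wrist_force: [0.0, 0.4, -3.1]
gripper_width: 0.0347
finger_force: 30.0
```

>>> {"method": "arm_command", "body": {"moves": [{"dx":0,"dy":0,"dz":0,"roll":0,"claw":2},{"dx":0,"dy":0,"dz":0,"roll":0,"claw":2},{"dx":0,"dy":0,"dz":0,"roll":0,"claw":2}]}}

```text
t: 16.0
position: [0.5097, 0.2988, 0.2367]
tool_rot: [[1.0, 0.009, 0.0], [0.009, -1.0, -0.0], [0.0, 0.0, -1.0]]
wrist_force: [1.0, -0.6, -1.8]
gripper_width: 0.0348
finger_force: 30.0
```

```bash
cat > w4.py <<'E'
import sys
from h import *
exec(open("w3.py").read().split("\n",1)[1])
Q=P[P[:,2]>np.median(P[:,2])-.003];A=np.c_[Q[:,:2]-Q[:,:2].mean(0),np.ones(len(Q))];print("ring plane",np.linalg.lstsq(A,Q[:,2],rcond=None)[0].round(4))
# ring contour incl. hole on its top plane
zt=np.median(Q[:,2]);mm=(m&(C[...,2]>zt-.004)).astype(np.uint8)
uv=np.argwhere(mm)[:,::-1];W=onplane(s,uv,zt,o)[:,:2]*1000
print("ring on plane x",W[:,0].min(),W[:,0].max(),"y",W[:,1].min(),W[:,1].max())
for x in range(int(W[:,0].min()),int(W[:,0].max())+1,4):
    r=W[abs(W[:,0]-x)<1][:,1]
    if len(r)>3:
        r=np.sort(r);g=np.diff(r);i=g.argmax();print(x,[round(v,1) for v in(r[0],r[i],r[i+1],r[-1])],"mid",round((r[i]+r[i+1])/2,2))
hd=ok&(abs(C[...,2]-.104)<.005)&(np.linalg.norm(C[...,:2]-[.5366,.3002],axis=-1)<.03)&(S<120);comps(hd,"head",.09,.12)
save(s,sys.argv[1],(180,80,460,330),2.4)
E
python3 w4.py i.png
```

```text
16.0 [0.50967763 0.29875416 0.23674497] [[1.0, 0.0095, 0.0], [0.0095, -1.0, -0.0001], [0.0, 0.0001, -1.0]] [ 0.98098473 -0.57720085 -1.84900464] 0.03478654864715541
[[-0.    -0.958 -0.287  0.078]
 [ 1.    -0.     0.     0.001]
 [-0.    -0.287  0.958 -0.162]
 [ 0.     0.     0.     1.   ]]
handle [277, 256, 34, 56, 1684] mean [0.5114 0.3084 0.2743] circ [513.4 308.3] 14.3 rect [[513.5, 308.4], [14.1, 26.8], 88.0]
handle [327, 257, 34, 55, 1680] mean [0.5116 0.2868 0.2744] circ [513.5 287.1] 14.3 rect [[513.6, 286.8], [26.6, 14.1], 2.7]
ring [281, 143, 76, 63, 1156] mean [0.5383 0.2983 0.1545] circ [534.3 297.7] 33.7 rect [[535.0, 297.7], [49.3, 58.7], 0.5]
hub [306, 0, 24, 11, 125] mean [0.6752 0.2996 0.0684] circ [677.7 299.9] 10.5 rect [[674.4, 299.8], [8.1, 20.9], 0.5]
hub [275, 112, 83, 60, 2107] mean [0.5588 0.303  0.0621] circ [536.7 300.4] 44.0 rect [[551.6, 301.9], [57.8, 87.5], 5.8]
hub [289, 148, 60, 48, 1248] mean [0.5125 0.295  0.0621] circ [520.8 297.3] 32.8 rect [[517.9, 297.6], [50.8, 63.6], 2.1]
hub [184, 158, 24, 22, 252] mean [0.5227 0.4262 0.0665] circ [521.9 426.5]
[... 903 characters left out ...]
.float64(327.0)] mid 297.29
538 [np.float64(268.5), np.float64(273.2), np.float64(322.2), np.float64(326.9)] mid 297.7
542 [np.float64(269.5), np.float64(274.2), np.float64(320.6), np.float64(326.0)] mid 297.36
546 [np.float64(271.2), np.float64(276.6), np.float64(318.2), np.float64(324.4)] mid 297.4
550 [np.float64(273.6), np.float64(279.0), np.float64(316.6), np.float64(322.0)] mid 297.82
554 [np.float64(274.5), np.float64(279.2), np.float64(316.5), np.float64(321.1)] mid 297.85
558 [np.float64(274.7), np.float64(292.2), np.float64(292.9), np.float64(321.1)] mid 292.57
head [297, 148, 38, 33, 1068] mean [0.5353 0.3003 0.1041] circ [536.4 300.2] 18.1 rect [[534.1, 300.4], [30.2, 34.6], 0.5]
```

View pics/i.png

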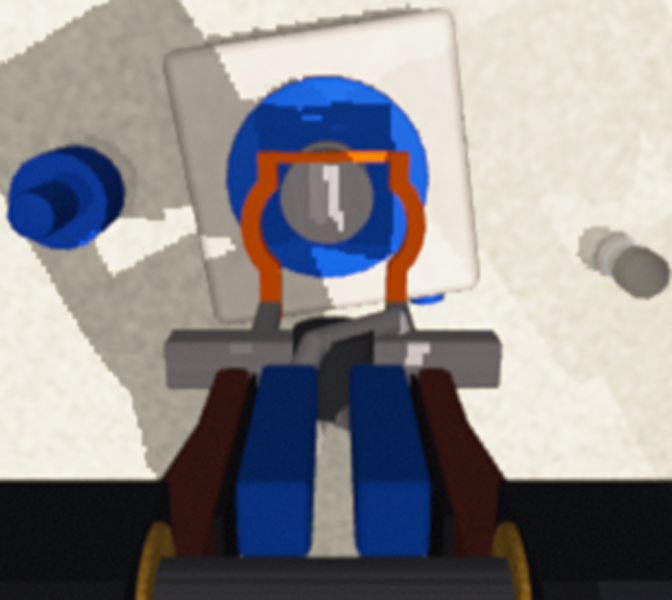

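The crop shows the spread ring around the head, which is at (328,205) in the crop. The ring centre is (536.1, 297.5) mm and the head (536.5, 300.3), so I shift +0.4 and +2.8 mm, go down to just above the head, and re-measure.

>>> {"method": "arm_command", "body": {"moves": [{"dx":0.04,"dy":-0.14,"dz":0,"roll":0,"claw":2},{"dx":0.04,"dy":-0.28,"dz":0.5,"roll":0,"claw":2},{"dx":0.04,"dy":-0.28,"dz":1.3,"roll":0,"claw":2},{"dx":0.04,"dy":-0.28,"dz":2.2,"roll":0,"claw":2},{"dx":0.04,"dy":-0.28,"dz":3,"roll":0,"claw":2},{"dx":0.04,"dy":-0.28,"dz":3.5,"roll":0,"claw":2},{"dx":0.04,"dy":-0.28,"dz":3.6,"roll":0,"claw":2},{"dx":0.04,"dy":-0.28,"dz":3.6,"roll":0,"claw":2},{"dx":0.04,"dy":-0.28,"dz":3.6,"roll":0,"claw":2},{"dx":0.04,"dy":-0.28,"dz":3.6,"roll":0,"claw":2}]}}

```text
t: 17.05
position: [0.51, 0.3026, 0.2011]
tool_rot: [[1.0, 0.011, 0.001], [0.011, -1.0, 0.0], [0.001, -0.0, -1.0]]
wrist_force: [-0.6, 0.6, -2.0]
gripper_width: 0.0348
finger_force: 30.0
```

```bash
python3 w4.py j.png | grep -v -e handle -e '^hub' -e '\['0
```

```text
[[-0.    -0.958 -0.287  0.078]
 [ 1.    -0.     0.     0.001]
 [-0.    -0.287  0.958 -0.162]
 [ 0.     0.     0.     1.   ]]
ring plane [-0.0079  0.0009  0.1191]
ring on plane x 510.4485712444442 560.1963235042209 y 272.2904869347233 330.93697793245605
510 [np.float64(277.7), np.float64(282.5), np.float64(319.4), np.float64(325.0)] mid 300.93
514 [np.float64(277.8), np.float64(283.4), np.float64(319.4), np.float64(325.0)] mid 301.37
518 [np.float64(277.9), np.float64(283.5), np.float64(319.3), np.float64(325.7)] mid 301.41
522 [np.float64(276.5), np.float64(283.6), np.float64(319.3), np.float64(327.2)] mid 301.46
526 [np.float64(274.3), np.float64(281.4), np.float64(321.6), np.float64(329.5)] mid 301.49
530 [np.float64(272.9), np.float64(279.1), np.float64(323.9), np.float64(330.2)] mid 301.52
534 [np.float64(272.3), np.float64(277.8), np.float64(325.4), np.float64(330.9)] mid 301.59
538 [np.float64(272.4), np.float64(277.1), np.float64(326.1), np.float64(330.8)] mid 301.62
542 [np.float64(273.3), np.float64(278.1), np.float64(324.5), np.float64(330.7)] mid 301.28
546 [np.float64(275.1), np.float64(280.5), np.float64(322.1), np.float64(329.1)] mid 301.32
550 [np.float64(276.8), np.float64(283.0), np.float64(320.5), np.float64(326.7)] mid 301.75
554 [np.float64(278.5), np.float64(283.1), np.float64(320.5), np.float64(325.1)] mid 301.8
558 [np.float64(278.6), np.float64(293.1), np.float64(294.6), np.float64(325.0)] mid 293.86
```

View pics/j.png

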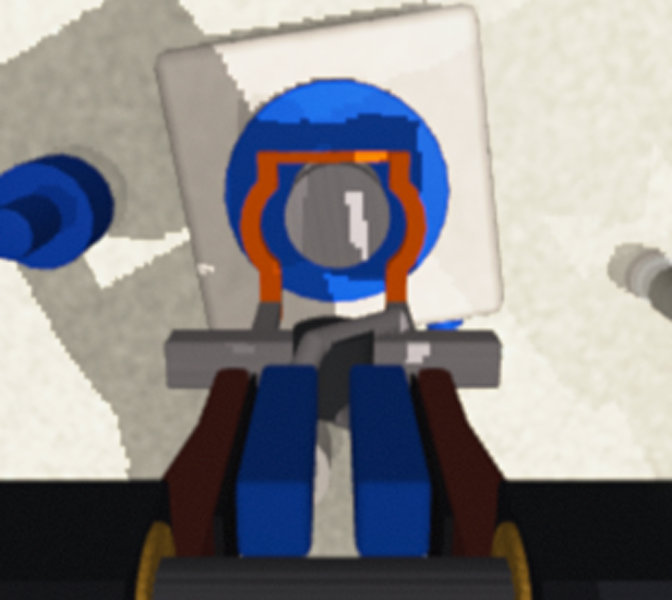

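The crop shows the head (337,215) nearly centred in the ring, slightly to the right. I need the head number relative to the ring in the same frame.

```bash
cat > rel.py <<'E'
from h import *
s,o=np.load("w.npy",allow_pickle=True);C=cloud(s,o);H=cv2.cvtColor(s["color"],cv2.COLOR_RGB2HSV);h,S,V=[H[...,i].astype(int) for i in range(3)]
hd=(abs(C[...,2]-.104)<.004)&(S<110)&(np.linalg.norm(C[...,:2]-[.5366,.3002],axis=-1)<.03)
ct=max(cv2.findContours(hd.astype(np.uint8),0,1)[0],key=cv2.contourArea)[:,0]
W=onplane(s,ct,.104,o)[:,:2].astype(np.float32)*1000;print("head",np.median(C[...,2][hd]),cv2.fitEllipse(W),cv2.minEnclosingCircle(W),W.min(0),W.max(0))
hb=(abs(C[...,2]-.062)<.004)&(h>100)&(h<130)&(S>120)&(np.linalg.norm(C[...,:2]-[.5366,.3002],axis=-1)<.055)
W=onplane(s,np.argwhere(hb)[:,::-1],.062,o)[:,:2].astype(np.float32)*1000;print("hub",cv2.minEnclosingCircle(W),W.min(0),W.max(0))
E
python3 rel.py
```

```text
head 0.1041346734312584 ((536.4913940429688, 300.2713623046875), (35.096256256103516, 35.69270324707031), 101.3500747680664) ((536.445556640625, 300.4320373535156), 18.199167251586914) [518.25507 282.9072 ] [554.30853 317.71414]
hub ((536.5604248046875, 300.368408203125), 44.22902297973633) [492.53394 256.37613] [580.58685 344.02472]
```

>>> {"method": "arm_command", "body": {"moves": [{"dx":0,"dy":0.06,"dz":0,"roll":0,"claw":2},{"dx":0,"dy":0.12,"dz":0,"roll":0,"claw":2},{"dx":0,"dy":0.12,"dz":0,"roll":0,"claw":2},{"dx":0,"dy":0.12,"dz":0.2,"roll":0,"claw":2},{"dx":0,"dy":0.12,"dz":0.4,"roll":0,"claw":2},{"dx":0,"dy":0.12,"dz":0.4,"roll":0,"claw":2},{"dx":0,"dy":0.12,"dz":0.4,"roll":0,"claw":2}]}}

```text
t: 17.8
position: [0.5097, 0.3013, 0.1965]
tool_rot: [[1.0, 0.011, -0.0], [0.011, -1.0, -0.0], [-0.0, 0.0, -1.0]]
wrist_force: [0.4, 0.6, -1.9]
gripper_width: 0.0347
finger_force: 30.0
```

```bash
python3 w4.py k.png | grep -e '^5[1-5]' -e ring -e '^1'; python3 rel.py
```

```text
17.8 [0.50969914 0.30126155 0.19651595] [[0.9999, 0.0108, -0.0003], [0.0108, -0.9999, -0.0001], [-0.0003, 0.0001, -1.0]] [ 0.36007558  0.62459307 -1.88550285] 0.03473025389095621
ring [281, 143, 76, 63, 1165] mean [0.538  0.3006 0.1143] circ [534.3 300.2] 33.7 rect [[535.0, 300.3], [49.3, 58.7], 0.6]
ring ext [0.5099 0.2709 0.109 ] [0.5595 0.3296 0.1168] z pct rel tcp [-0.0851 -0.0826 -0.082  -0.0815 -0.0809]
ring plane [-0.0098  0.0013  0.1145]
ring on plane x 510.0543728463223 559.8073423590721 y 270.913412905135 329.5566236022028
510 [np.float64(276.3), np.float64(281.1), np.float64(318.0), np.float64(323.6)] mid 299.55
514 [np.float64(276.4), np.float64(282.0), np.float64(318.0), np.float64(323.6)] mid 300.0
518 [np.float64(276.5), np.float64(282.2), np.float64(317.9), np.float64(324.3)] mid 300.04
522 [np.float64(275.1), np.float64(282.3), np.float64(318.7), np.float64(325.8)] mid 300.47
526 [np.float64(272.9), np.float64(280.0), np.float64(321.0), np.float64(328.1)] mid 300.5
530 [np.float64(271.5), np.float64(277.0), np.float64(322.5), np.float64(328.8)] mid 299.78
534 [np.flo
[... 269 characters left out ...]
np.float64(273.7), np.float64(279.9), np.float64(320.7), np.float64(326.9)] mid 300.34
550 [np.float64(275.4), np.float64(281.6), np.float64(319.2), np.float64(324.5)] mid 300.38
554 [np.float64(277.1), np.float64(281.7), np.float64(319.1), np.float64(323.7)] mid 300.42
558 [np.float64(277.3), np.float64(281.9), np.float64(282.6), np.float64(323.6)] mid 282.24
head 0.10412990086014665 ((536.5234985351562, 300.26239013671875), (35.194297790527344, 35.652320861816406), 91.03564453125) ((536.5926513671875, 300.41229248046875), 18.260488510131836) [519.0299  282.68115] [554.5013 317.6894]
hub ((536.5337524414062, 300.4967346191406), 44.276153564453125) [492.49734 256.50824] [580.2613  343.91675]
```

Laterally aligned (ring 300.2, head 300.3). I'll add +0.5 mm in x and slide down in two stages, watching the force.

>>> {"method": "arm_command", "body": {"moves": [{"dx":0.05,"dy":0,"dz":0,"roll":0,"claw":2},{"dx":0.05,"dy":0,"dz":0.2,"roll":0,"claw":2},{"dx":0.05,"dy":0,"dz":0.4,"roll":0,"claw":2},{"dx":0.05,"dy":0,"dz":0.6,"roll":0,"claw":2},{"dx":0.05,"dy":0,"dz":0.8,"roll":0,"claw":2},{"dx":0.05,"dy":0,"dz":1,"roll":0,"claw":2},{"dx":0.05,"dy":0,"dz":1.2,"roll":0,"claw":2},{"dx":0.05,"dy":0,"dz":1.3,"roll":0,"claw":2},{"dx":0.05,"dy":0,"dz":1.3,"roll":0,"claw":2}]}}

```text
t: 18.75
position: [0.5101, 0.3012, 0.1834]
tool_rot: [[1.0, 0.011, -0.0], [0.011, -1.0, -0.0], [-0.0, 0.0, -1.0]]
wrist_force: [0.9, 0.5, -3.2]
gripper_width: 0.0349
finger_force: 30.0
```

```bash
python3 w4.py l.png | grep -e '^5[1-5]' -e 'ring [eop]' -e '^1'; python3 rel.py
```

```text
18.75 [0.51014241 0.3012288  0.18344905] [[0.9999, 0.0108, -0.0004], [0.0108, -0.9999, -0.0002], [-0.0004, 0.0002, -1.0]] [ 0.860356    0.53007453 -3.22639258] 0.0349275791684859
ring ext [0.5102 0.2709 0.0961] [0.5599 0.3296 0.1036] z pct rel tcp [-0.0851 -0.0826 -0.082  -0.0816 -0.0809]
ring plane [-0.0081 -0.0009  0.1014]
ring on plane x 510.4844384308016 560.2494152497454 y 270.7672807655269 329.52054454637744
510 [np.float64(276.2), np.float64(281.1), np.float64(318.8), np.float64(323.6)] mid 299.92
514 [np.float64(276.3), np.float64(282.0), np.float64(317.9), np.float64(323.6)] mid 299.95
518 [np.float64(276.5), np.float64(282.1), np.float64(317.9), np.float64(324.3)] mid 299.99
522 [np.float64(275.1), np.float64(282.2), np.float64(317.9), np.float64(325.8)] mid 300.04
526 [np.float64(272.8), np.float64(280.7), np.float64(320.2), np.float64(328.1)] mid 300.46
530 [np.float64(271.4), np.float64(277.7), np.float64(322.5), np.float64(328.8)] mid 300.1
534 [np.float64(270.8), np.float64(276.3), np.float64(324.0), np.float64(329.5)] mid 300.18
538 [np.float64(271.0), np.float64(275.7), np.float64(324.7), np.float64(329.4)] mid 300.21
542 [np.float64(271.2), np.float64(276.6), np.float64(323.1), np.float64(329.3)] mid 299.86
546 [np.float64(272.9), np.float64(279.1), np.float64(320.7), np.float64(327.7)] mid 299.91
550 [np.float64(275.4), np.float64(281.5), np.float64(319.1), np.float64(325.3)] mid 300.33
554 [np.float64(277.1), np.float64(281.7), np.float64(319.1), np.float64(323.7)] mid 300.39
558 [np.float64(277.2), np.float64(295.5), np.float64(297.0), np.float64(323.6)] mid 296.25
head 0.10408552801520482 ((536.4465942382812, 300.29541015625), (35.15705490112305, 35.725128173828125), 84.34520721435547) ((536.4899291992188, 300.3555908203125), 18.224069595336914) [518.92694 282.71124] [554.3997  317.60345]
hub ((536.4077758789062, 300.65472412109375), 44.40268325805664) [492.2108  256.48224] [580.2056  343.87402]
```

>>> {"method": "arm_command", "body": {"moves": [{"dx":0,"dy":0,"dz":0.2,"roll":0,"claw":2},{"dx":0,"dy":-0.01,"dz":0.4,"roll":0,"claw":2},{"dx":0,"dy":-0.01,"dz":0.6,"roll":0,"claw":2},{"dx":0,"dy":-0.01,"dz":0.8,"roll":0,"claw":2},{"dx":0,"dy":-0.01,"dz":1,"roll":0,"claw":2},{"dx":0,"dy":-0.01,"dz":1.2,"roll":0,"claw":2},{"dx":0,"dy":-0.01,"dz":1.4,"roll":0,"claw":2},{"dx":0,"dy":-0.01,"dz":1.6,"roll":0,"claw":2},{"dx":0,"dy":-0.01,"dz":1.74,"roll":0,"claw":2},{"dx":0,"dy":-0.01,"dz":1.74,"roll":0,"claw":2},{"dx":0,"dy":-0.01,"dz":1.74,"roll":0,"claw":2}]}}

```text
t: 19.9
position: [0.5103, 0.3014, 0.1663]
tool_rot: [[1.0, 0.011, 0.0], [0.011, -1.0, 0.0], [0.0, -0.0, -1.0]]
wrist_force: [-0.5, 0.2, -1.8]
gripper_width: 0.0348
finger_force: 30.0
```

```bash
python3 w4.py n.png | grep -e '^5[1-5]' -e 'ring [eop]' -e '^1'; python3 rel.py; python3 - <<'E'
from h import *
a=[]
for n,c in(("scene",(355,210,435,285)),("side",(220,225,300,300))):
    s=snapshot(n);x,y,X,Y=c;a.append(cv2.resize(s["color"][y:Y,x:X,::-1],(400,375),interpolation=2))
    C=cloud(s);H=cv2.cvtColor(s["color"],cv2.COLOR_RGB2HSV);m=np.zeros((400,640),bool);m[y:Y,x:X]=1
    m&=(H[...,0]>3)&(H[...,0]<18)&(H[...,1]>170);P=C[m];print(n,len(P),np.median(P,0).round(4))
cv2.imwrite("pics/o.png",cv2.hconcat(a))
E
```

```text
19.9 [0.51029495 0.3013984  0.16627577] [[0.9999, 0.0108, 0.0], [0.0108, -0.9999, 0.0], [0.0, -0.0, -1.0]] [-0.5335478   0.15846691 -1.77437111] 0.03484379482654365
ring ext [0.5102 0.271  0.0798] [0.56   0.3297 0.0863] z pct rel tcp [-0.0849 -0.0826 -0.082  -0.0815 -0.0808]
ring plane [-0.0097 -0.0013  0.0843]
ring on plane x 510.6765175891349 560.4258908045392 y 270.9566491708853 329.70419863462797
510 [np.float64(319.0), np.float64(319.0), np.float64(319.8), np.float64(323.8)] mid 319.36
514 [np.float64(276.5), np.float64(282.1), np.float64(318.1), np.float64(323.7)] mid 300.13
518 [np.float64(276.6), np.float64(282.3), np.float64(318.1), np.float64(324.5)] mid 300.18
522 [np.float64(275.3), np.float64(282.4), np.float64(318.0), np.float64(325.2)] mid 300.21
526 [np.float64(273.0), np.float64(280.9), np.float64(320.4), np.float64(327.5)] mid 300.64
530 [np.float64(271.6), np.float64(277.9), np.float64(322.7), np.float64(329.0)] mid 300.29
534 [np.float64(271.0), np.float64(276.5), np.float64(324.2), np.float64(329.7)] mid 300.36
538 [np.float64(271.2), np.float64(275.9), np.float6
[... 202 characters left out ...]
64(327.9)] mid 300.48
550 [np.float64(274.8), np.float64(281.7), np.float64(319.3), np.float64(325.5)] mid 300.52
554 [np.float64(277.2), np.float64(281.9), np.float64(319.3), np.float64(323.9)] mid 300.56
558 [np.float64(277.4), np.float64(284.3), np.float64(285.0), np.float64(323.8)] mid 284.64
head 0.10412572923274535 ((536.4683837890625, 300.3500671386719), (35.31501007080078, 35.818599700927734), 90.72211456298828) ((536.4995727539062, 300.36614990234375), 18.228660583496094) [518.6891  282.62613] [554.19684 318.068  ]
hub ((536.4574584960938, 300.5198059082031), 44.323455810546875) [494.39816 256.5815 ] [580.1342 344.0715]
scene 41 [0.5454 0.3246 0.0829]
side 399 [0.5099 0.3279 0.1971]
```

View pics/o.png

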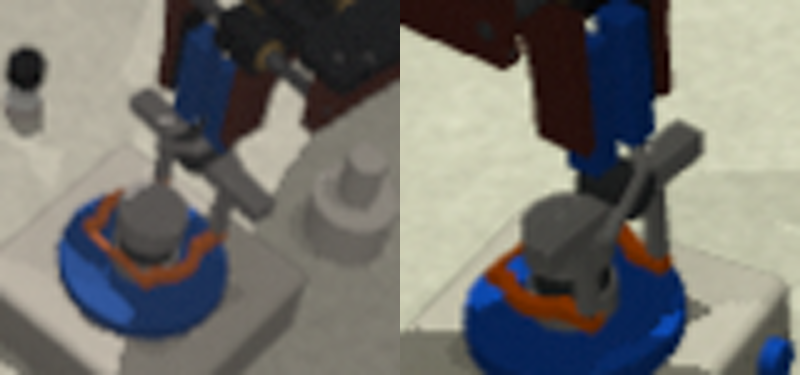

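Both views show the spread ring around the dark groove, left crop (150,265) and right crop (545,300), level and clear of the spindle. Ring centre is (536.4, 300.4, 81.3) mm, the groove (536.5, 300.4, 81). I'll hand it in.

```bash
python3 -c "
from bench import job
print(job.close_job())"
```

```text
the job is handed in; nothing more can be done
None
```

The red cap stands upright and released on the cork mat, and I handed in with the pliers held squeezed and the spread ring centred at mid-groove, by my measurement within about 0.5 mm and not touching, at about 20 s of the 64 s; the judge's verdict was not shown.

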